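Close the sunken fine-adjust valve and cap its well

TASK

Close the fine-adjust valve of the bench flow controller: turn the small knob at the bottom of the round well clockwise (seen from above) until you feel it come up against its soft seat, snug but not forced, and leave it closed. Then put the round cover into the well, pressed fully home with its flange flat on the top, and let go.

Things in the scene. Friction and masses are not known exactly. Their poses are not given: they have to be found in the camera images.
- unit: the flow controller, a grey painted box 150 (x) x 190 (y) x 60 mm high, fixed to the worktop, two brass hose barbs on its far side (+x). Origin at the centre of its underside, z up. Nothing stands more than 2 mm above its top.
- well (a point): centre of the mouth of the round well in the unit's top, 60 mm above the worktop (15 mm to -x of the unit's origin in its frame). The well is 72 mm in diameter, 34 mm deep, with straight walls and a 1.5 mm chamfer at the mouth. A gripper has to go in with its fingers only partly open.
- knob: black valve knob in the middle of the well. Origin on its axis at the well's floor (34 mm below the mouth), z up. A round skirt 33 mm in diameter reaches 8 mm above the floor; on it stands a straight finger bar 28 mm long (knob's x) x 14 mm wide (its y), 8 to 23 mm above the floor, a white line on its +x half. It turns about z only, drag a steady 0.08 N m, and stays where it is left.
- bar (a point): centre of the top of the knob's finger bar, 11 mm below the mouth of the well. After 0.5 to 1.5 rad of clockwise turn (yaw falling) the knob meets a soft seat hidden in the unit; where differs each time and cannot be seen. There the torque rises above the drag by 2.5 N m per rad. 0.12 N m above the drag makes it tight, over 0.34 N m above it harms the seat: aim for 0.2 N m.
- cover: loose grey plastic cover, 120 g, right way up on the worktop. Origin at the centre of its underside, z up. Spigot 69 mm in diameter, 8 mm high (2 mm lead-in); flange 86 mm in diameter from 8 to 13 mm; straight grip bar 44 mm long (its x) x 16 mm wide (its y) from 13 to 35 mm. Fully home, the flange rests on the unit's top and the origin is 8 mm below the well's mouth; any yaw will do.
Things that resemble listed ones, but are neither listed nor needed, are in the scene too. Of the things like the cover, leave any that is black, brown or red; of the rest the larger one is meant.

How it is judged:
On the way:
1. the knob bears snugly on its seat (more than 6 N at the seat, 19 mm from the axis: about 0.11 N m) (contact force between knob and unit above 6 N), for 0.1 s.
At the end, for the whole second after the job is handed in: the knob still bears on its seat (more than 0.5 N at the seat) and the cover is fully home in the well: within 3.5 mm of its centre, origin 6 to 11 mm below the mouth, tilted less than 0.06 rad, at rest and released (contact force between knob and unit above 0.5 N and horizontal distance between cover and well below 0.0035 m and z of cover in the frame of well between -0.011 and -0.006 m and angle between cover's own z axis and vertical below 0.06 rad and linear speed of cover below 0.01 m/s and contact force between the fingers and cover below 0.1 N); the robot touches nothing.
It fails at once if the seat is forced: more than 18 N at the seat (0.34 N m above the drag) (contact force between knob and unit above 18 N).
It also fails if it takes over 72 s, if anything falls off the work surface, if the arm or the gripper's body presses on something with over 40 N, if the wrist force passes 120 N, or if a joint passes its speed limit or range.

ROBOT

A 7-joint arm with a two-finger parallel gripper is mounted at the origin on a cart in front of the work surface, level with it; the furniture and walls round the work are solid. World frame = base frame: x ahead of the robot, y to its left, z up, the work surface at z = 0. Lengths are in m, angles in rad, forces in N, time in s.
With the tool pointing down it reaches from about 0.425 to 0.925 m from the base axis. Payload 6.8 kg.
Tool frame: the origin (TCP) lies on the centre line of the jaws, within the pads' length; the fingertips stand 19 mm ahead of it and the grasp point (between the pads) is the TCP; z points along the fingers, y is the line along which they close (so a half turn about z gives the same grasp; the last joint's range is limited). The gripper opens to 88 mm and grips with 3 to 60 N. Pads are 20 mm wide; open, the fingers measure 115 mm over their backs; the gripper's body (75 mm by 178 mm) begins 61 mm behind the grasp point.
Start: joints at [-1.353, 0.477, 0.022, 1.555, -0.011, 1.109, -0.083], TCP at [0.216, 0.64, 0.242] pointing down, gripper open.
Joint ranges: [-2.96, 2.96], [-0.34, 2.1], [-1.41, 1.46], [0.24, 2.44], [-1.37, 4.51], [0.17, 1.92], [-2.96, 2.96]. Speed limits (rad/s): [2.39, 2.39, 3.14, 3.14, 3.14, 3.14, 3.14].

INTERFACE

Orientations are given as a 3x3 rotation matrix whose columns are the frame's x, y, z axes.
In Python, from bench import read_state, capture, job_done gives the robot as it stands.
- The arm moves only by the shell command python3 -m pendant 'ROWS'. ROWS is JSON, a list of rows, each an object of numbers: "jaw": the gripper command: -1 is shut, 1 is fully open, values between are in proportion; "dx", "dy", "dz": the shift along the world's x, y, z scaled (see below); "roll": the turn about the world's z scaled (see below). In form: [{"jaw": .., "dx": .., "dy": .., "dz": .., "roll": ..}, ...]. A call has 1 to 20 rows; each row is the pose to reach, as a shift and turn from the pose commanded when the call began, turning the shorter way round; what a row does not reach only later rows make up. The controller multiplies each number of a shift by 20 cm and each number of a turn by 180 degrees. A row lasts 1/10 s, in which the tool goes at most 50 mm and 8.59 degrees, less where a joint would pass 70% of its speed; a pose out of reach is approached as far as the arm can. A call with a number of a shift or a turn outside -1 to 1 is refused whole. A call with a gripper value outside its range is refused whole. The fingers move at their own pace and stop on an object; the grip force is fixed at half the most. Time passes only in rows, so rows that repeat a pose let the fingers close. It gives the time, the measured TCP pose, the force, the opening and the grip force at its end, in the units of the state.
- read_state(): the state, without advancing time (a new reading comes with each control period).
- capture(name): name is "side" or "top" or "wrist"; returns a dict with "pixels" (420x560x3 uint8, blue, green, red), "mtx" (3x3 intrinsics, pixels), "T" (4x4, takes a point from camera to world coordinates). Camera axes: x right, y up, looking along -z (the intrinsics and any distortion apply to the point x, -y, -z); pixel columns grow to the right and rows downward; lengths in m; the calibration is good to about 2 mm. The wrist camera is an equidistant fisheye: a pixel r from the principal point sees the ray r / f radians off the axis. A picture is of the moment at which its call begins. There is no depth.
- job_done(): hands the job in; it is judged then, once.
The state is a dict: "time_s": time; "joint_positions": joint angles; "joint_velocities": joint speeds; "joint_efforts": joint torques, N m; "position": TCP position; "ee_rot": TCP orientation; "force": force on the tool from outside, world axes, zero at the start; "torque": the same for the moment, N m; "finger_gap": finger opening in m; "grip_force": force on a finger pad.
Only numpy, scipy, OpenCV 4.12 (cv2) and the standard library are available. Lean on these libraries where they do the work, as an engineer would, in place of code of your own. Each camera call takes 0.05 s, during which the arm holds its last target. There are 200 camera calls.

## Working session

There is one attempt and no reset: what is moved stays moved. The work goes in short steps, Python scripts to look and compute and a shell command to move; the robot and the scene stay as the last step left them, time stands still between calls to the robot, and variables do not carry over. Pictures are saved under pics/ and viewed, at most 10 in all, crops included, and the job is handed in when it is done.

```bash
mkdir -p pics; cat > h.py <<'E'
import numpy as np,cv2
from bench import *
def ray(c,u,v):
    K=c["mtx"];T=np.array(c["T"]);K=np.array(K)
    x=(u-K[0,2])/K[0,0];y=(v-K[1,2])/K[1,1]
    if c.get("fish"):
        r=np.hypot(x,y);s=np.sin(r)/r if r>1e-9 else 1
        d=np.array([x*s,-y*s,-np.cos(r)])
    else: d=np.array([x,-y,-1.])
    return T[:3,3],T[:3,:3]@d
def onz(c,u,v,z):
    o,d=ray(c,u,v);return o+d*(z-o[2])/d[2]
def cap(n,f=None):
    c=capture(n);c["fish"]=(n=="wrist")
    if f:cv2.imwrite("pics/"+f,c["pixels"])
    np.save("pics/last_%s.npy"%n,c,allow_pickle=True)
    return c
def last(n): return np.load("pics/last_%s.npy"%n,allow_pickle=True).item()
E
python3 - <<'E'
from h import *
s=read_state();print(s["time_s"],s["position"],s["ee_rot"],s["force"],s["finger_gap"])
a=cap("top","top0.png");b=cap("side","side0.png")
for c in(a,b):print({k:v for k,v in c.items() if k!="pixels"})
E
```

```text
0.0 [0.21588831 0.63897137 0.24071192] [[-9.47382996e-01  3.20101943e-01 -4.52256308e-04]
 [ 3.20102245e-01  9.47381541e-01 -1.66396044e-03]
 [-1.04177691e-04 -1.72117609e-03 -9.99998513e-01]] [-0.53228136 -0.52908975  0.28824629] 0.08773762518208171
{'mtx': array([[506.91741621,   0.        , 278.51654916],
       [  0.        , 506.91741621, 216.21485932],
       [  0.        ,   0.        ,   1.        ]]), 'T': array([[ 0.00174944,  0.98843475, -0.15163669,  0.31979082],
       [-0.99993827,  0.003393  ,  0.0105807 , -0.05953974],
       [ 0.01097284,  0.15160882,  0.98837966,  0.9862602 ],
       [ 0.        ,  0.        ,  0.        ,  1.        ]]), 'fish': False}
{'mtx': array([[456.83570627,   0.        , 278.59619088],
       [  0.        , 456.83570627, 204.65604525],
       [  0.        ,   0.        ,   1.        ]]), 'T': array([[ 0.92107491,  0.21753535, -0.32295416,  0.1393881 ],
       [-0.38856988,  0.45984108, -0.79847331, -0.7946897 ],
       [-0.02518858,  0.86094399,  0.50807576,  0.55650925],
       [ 0.        ,  0.        ,  0.        ,  1.        ]]), 'fish': False}
```

View pics/top0.png

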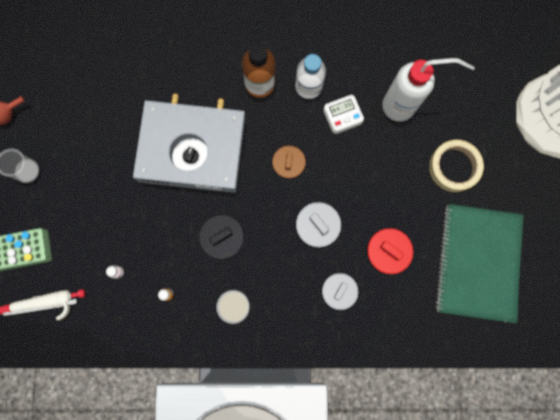

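View pics/side0.png

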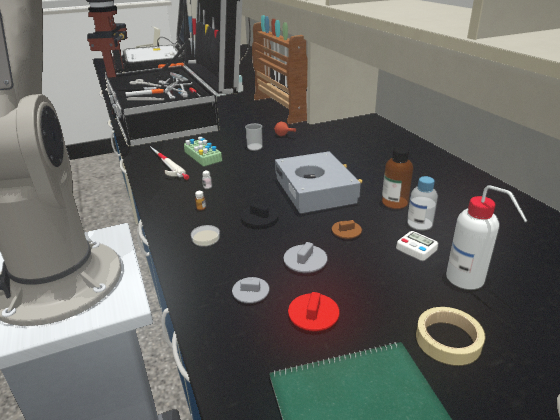

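The top view shows the unit at (190,146), with the well and knob at (190,154). The things like the cover are: black (221,237), brown (289,161), red (390,251), large grey (319,225) and small grey (340,292). The large grey one fits: it is not an excluded colour and it is the larger of the rest. I'll measure it and confirm it in a crop.

```bash
python3 - <<'E'
from h import *
c=last("top");p=c["pixels"]
g=cv2.cvtColor(p,cv2.COLOR_BGR2GRAY)
m=(g>75).astype(np.uint8)
n,l,st,ce=cv2.connectedComponentsWithStats(m)
for nm,(u,v) in dict(big=(305,225),small=(328,292),unit=(150,120)).items():
    i=l[v,u];mm=(l==i).astype(np.uint8)
    ct=max(cv2.findContours(mm,0,1)[0],key=cv2.contourArea)
    if nm!="unit":
        pts=np.array([onz(c,*q[0],0.013)[:2] for q in ct],np.float32)
        print(nm,cv2.fitEllipse(pts), cv2.minEnclosingCircle(pts))
    else:
        pts=np.array([onz(c,*q[0],0.06)[:2] for q in ct],np.float32)
        print(nm,cv2.minAreaRect(pts),st[i])
# well : bright floor/wall, knob
for q in [(190,154),(172,154),(208,154),(190,137),(190,171)]:print(q,onz(c,*q,0.06))
crop=cv2.resize(p[185:315,260:420],None,fx=3,fy=3,interpolation=cv2.INTER_CUBIC)
w=cv2.resize(p[95:200,125:255],(480,390),interpolation=cv2.INTER_CUBIC)
im=np.zeros((390+390,480,3),np.uint8)
im=np.hstack([cv2.resize(crop,(400,325)),cv2.resize(w,(400,325))])
cv2.imwrite("pics/crop1.png",im)
E
```

```text
big ((0.45386597514152527, -0.14699582755565643), (0.08813219517469406, 0.08883433789014816), 79.62467956542969) ((0.4538393020629883, -0.14678096771240234), 0.045365795493125916)
small ((0.32567548751831055, -0.18683664500713348), (0.06916232407093048, 0.06959272921085358), 55.64887237548828) ((0.3255750238895416, -0.18676643073558807), 0.035743597894907)
unit ((0.6068195104598999, 0.0988226905465126), (0.1952623724937439, 0.17925772070884705), 83.8486328125) [ 132   93  113   98 8425]
(190, 154) [0.57968775 0.09721451 0.06      ]
(172, 154) [0.57952438 0.13098467 0.06      ]
(208, 154) [0.57985124 0.06341726 0.06      ]
(190, 137) [0.61281946 0.09814808 0.06      ]
(190, 171) [0.54690095 0.09629066 0.06      ]
```

View pics/crop1.png

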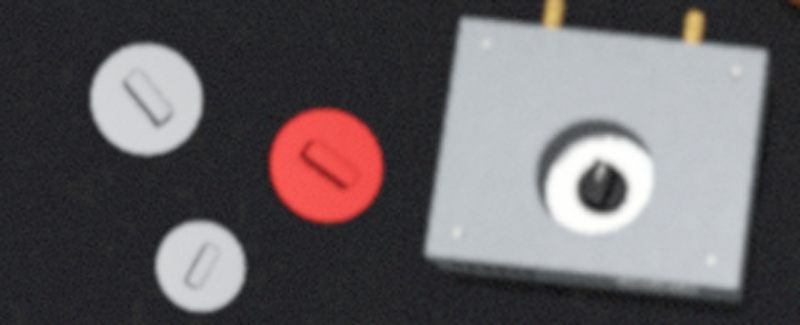

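The crop confirms it: the large grey cover at top pixel (319,225) measures 88 mm across (86 given), and the small one measures 69 mm. The white line on the knob points roughly along +x. Moving over the well.

```bash

python3 -m pendant '[{"jaw":0,"dx":0.3,"dy":-0.45,"dz":0,"roll":0.05},{"jaw":0,"dx":0.6,"dy":-0.9,"dz":0,"roll":0.1},{"jaw":0,"dx":0.6,"dy":-0.9,"dz":0,"roll":0.1},{"jaw":0,"dx":0.6,"dy":-0.9,"dz":0,"roll":0.1},{"jaw":0,"dx":0.6,"dy":-0.9,"dz":0,"roll":0.1}]'
python3 -m pendant '[{"jaw":0,"dx":0.6,"dy":-0.9,"dz":0,"roll":0},{"jaw":0,"dx":0.6,"dy":-0.9,"dz":0,"roll":0},{"jaw":0,"dx":0.6,"dy":-0.9,"dz":0,"roll":0},{"jaw":0,"dx":0.6,"dy":-0.9,"dz":0,"roll":0},{"jaw":0,"dx":0.6,"dy":-0.9,"dz":0,"roll":0}]'
python3 -m pendant '[{"jaw":-0.32,"dx":0.6,"dy":-0.9,"dz":0,"roll":0},{"jaw":-0.32,"dx":0.6,"dy":-0.9,"dz":0,"roll":0},{"jaw":-0.32,"dx":0.6,"dy":-0.9,"dz":-0.1,"roll":0},{"jaw":-0.32,"dx":0.6,"dy":-0.9,"dz":-0.1,"roll":0},{"jaw":-0.32,"dx":0.6,"dy":-0.9,"dz":-0.1,"roll":0},{"jaw":-0.32,"dx":0.6,"dy":-0.9,"dz":-0.1,"roll":0}]'
python3 - <<'E'
from h import *
s=read_state();print(s["time_s"],s["position"],s["ee_rot"],s["joint_positions"],s["finger_gap"],s["torque"])
c=cap("wrist","w1.png");print(c["mtx"],c["T"])
E
```

```text
time_s: 0.6
position: [0.34, 0.454, 0.2414]
ee_rot: [[-1.0, 0.019, 0.001], [0.019, 1.0, -0.003], [-0.001, -0.003, -1.0]]
force: [0.5, -0.2, -0.0]
finger_gap: 0.0514
grip_force: 0.0
time_s: 1.1
position: [0.4587, 0.2744, 0.2416]
ee_rot: [[-1.0, 0.018, 0.001], [0.018, 1.0, -0.002], [-0.001, -0.002, -1.0]]
force: [0.2, 0.9, -0.8]
finger_gap: 0.0439
grip_force: 0.0
time_s: 1.7
position: [0.577, 0.0962, 0.2208]
ee_rot: [[-1.0, 0.017, -0.001], [0.017, 1.0, -0.002], [0.001, -0.002, -1.0]]
force: [-1.3, -0.7, 0.1]
finger_gap: 0.0296
grip_force: 0.0
1.7 [0.57699178 0.0961975  0.22075512] [[-9.99855094e-01  1.70024905e-02 -8.40878527e-04]
 [ 1.70039471e-02  9.99853880e-01 -1.75647156e-03]
 [ 8.10891267e-04 -1.77051529e-03 -9.99998104e-01]] [-0.44196678  0.35343995  0.21497194  1.81004202 -0.0867104   0.98857324
  1.36173393] 0.029628007375420762 [0.00556782 0.03498255 0.0428239 ]
[[325.1922621    0.         275.34957919]
 [  0.         325.1922621  210.81659926]
 [  0.           0.           1.        ]] [[ 0.01772066 -0.95406274 -0.29908238  0.49453796]
 [ 0.99984153  0.01640018  0.00692469  0.09812287]
 [-0.00170159 -0.2991577   0.95420217  0.36377811]
 [ 0.          0.          0.          1.        ]]
```

View pics/w1.png

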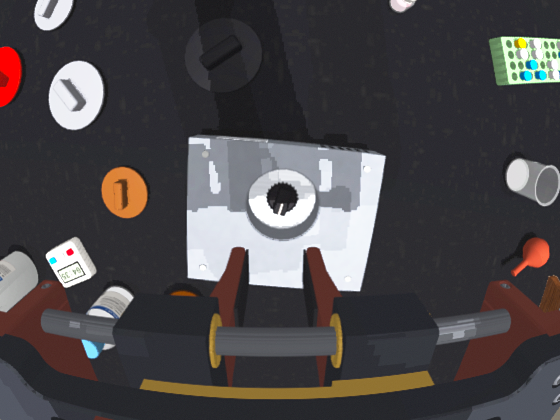

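The wrist view shows the unit, with the well ring at (283,200), the knob at (283,197) and its white line near (280,208). The grey cover is at (76,95). Next I'll measure the well and the line direction.

```bash
python3 - <<'E'
from h import *
c=last("wrist");p=c["pixels"];g=cv2.cvtColor(p,cv2.COLOR_BGR2GRAY)
# rectified top-down view at bar-top plane z=.049 and mouth z=.06, 0.25mm/px
def rect(z,cx,cy,h=.045,s=.0002):
    n=int(2*h/s);T=c["T"];K=c["mtx"]
    X,Y=np.meshgrid(cy+h-np.arange(n)*s,cx+h-np.arange(n)*s) # cols: -y right, rows: x up
    P=np.stack([Y,X,np.full_like(X,z)],-1)-T[:3,3]
    q=P@T[:3,:3];x,y,w=q[...,0],-q[...,1],-q[...,2]
    r=np.hypot(x,y);t=np.arctan2(r,w)/np.maximum(r,1e-9)
    return cv2.remap(p,(K[0,0]*x*t+K[0,2]).astype(np.float32),(K[1,1]*y*t+K[1,2]).astype(np.float32),cv2.INTER_CUBIC)
cx,cy=.577,.098
A=cv2.resize(rect(.06,cx,cy),(400,400));B=cv2.resize(rect(.049,cx,cy,.025),(400,400))
for im in(A,B):
    cv2.line(im,(200,0),(200,15),(0,0,255));cv2.line(im,(0,200),(15,200),(0,0,255))
cv2.imwrite("pics/w1r.png",np.hstack([A,B]))
# floor ring (white) outline and knob
m=(g>225).astype(np.uint8);m[:165]=0;m[245:]=0;m[:,:245]=0;m[:,320:]=0
E
```

```text
(no output)
```

View pics/w1r.png

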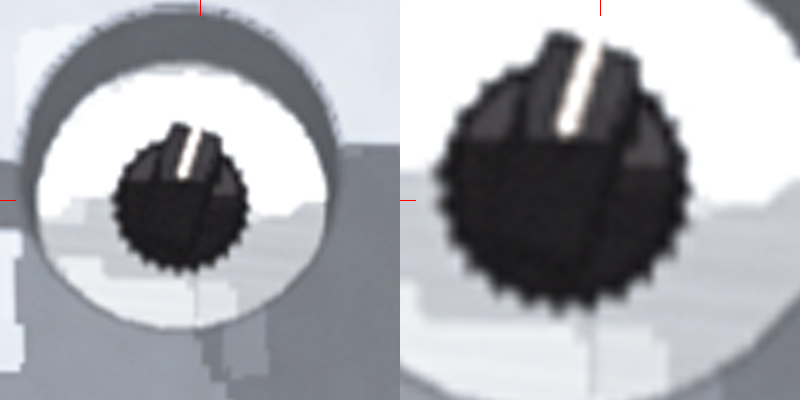

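In the rectified view the mouth is 72 mm across (as given) and is centred near (0.584, 0.100). The bar axis is near (0.583, 0.100) and the knob yaw is about -14.7°. I'll align, come lower and take a second look.

```bash

python3 -m pendant '[{"jaw":-0.32,"dx":0.03,"dy":0.02,"dz":-0.2,"roll":-0.04},{"jaw":-0.32,"dx":0.03,"dy":0.02,"dz":-0.4,"roll":-0.076},{"jaw":-0.32,"dx":0.03,"dy":0.02,"dz":-0.55,"roll":-0.076},{"jaw":-0.32,"dx":0.03,"dy":0.02,"dz":-0.55,"roll":-0.076},{"jaw":-0.32,"dx":0.03,"dy":0.02,"dz":-0.55,"roll":-0.076}]'
python3 - <<'E'
from h import *
s=read_state();print(s["time_s"],s["position"],s["ee_rot"][:,1],s["torque"])
c=cap("wrist");p=c["pixels"];print(c["T"])
# view rectified in tool axes on plane z=.049, centred on TCP
T=c["T"];K=c["mtx"];o=s["position"];R=s["ee_rot"]
def rect(z,h,n=400):
    a=(np.arange(n)-n/2)*2*h/n
    U,V=np.meshgrid(-a,-a) # cols: -tool y right ; rows up: -tool x
    P=o[None,None]+U[...,None]*R[:,1]-V[...,None]*R[:,0];P[...,2]=z
    q=(P-T[:3,3])@T[:3,:3];x,y,w=q[...,0],-q[...,1],-q[...,2]
    r=np.hypot(x,y);t=np.arctan2(r,w)/np.maximum(r,1e-9)
    return cv2.remap(p,(K[0,0]*x*t+K[0,2]).astype(np.float32),(K[1,1]*y*t+K[1,2]).astype(np.float32),cv2.INTER_CUBIC)
B=rect(.049,.025);cv2.line(B,(200,0),(200,15),(0,0,255));cv2.line(B,(0,200),(15,200),(0,0,255))
cv2.imwrite("pics/w2.png",np.hstack([p[60:400,150:400],cv2.resize(B,(340,340))]))
E
```

```text
time_s: 2.25
position: [0.5817, 0.1053, 0.1122]
ee_rot: [[-0.969, 0.245, -0.001], [0.245, 0.969, 0.001], [0.001, 0.0, -1.0]]
force: [1.2, 0.3, 0.3]
finger_gap: 0.03
grip_force: 0.0
2.25 [0.5816893  0.10533955 0.11217761] [2.45293685e-01 9.69448690e-01 4.95028579e-04] [ 0.0092994  -0.03760897  0.02886372]
[[ 2.45961909e-01 -9.24832246e-01 -2.90151782e-01  5.01705994e-01]
 [ 9.69279170e-01  2.34928054e-01  7.28470975e-02  1.25759531e-01]
 [ 7.93448897e-04 -2.99155690e-01  9.54203984e-01  2.55175681e-01]
 [ 0.00000000e+00  0.00000000e+00  0.00000000e+00  1.00000000e+00]]
```

View pics/w2.png

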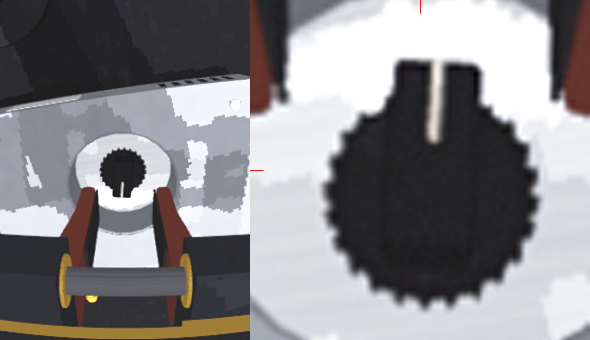

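The closer view shows the bar aligned with the tool, with its end at (438,62) and its centre about 2.5 mm to -tool y. That puts the knob at (0.583, 0.1025), which agrees with the first wrist estimate. Descending to grip.

```bash

python3 -m pendant '[{"jaw":-0.36,"dx":0.006,"dy":-0.014,"dz":-0.05,"roll":0},{"jaw":-0.36,"dx":0.006,"dy":-0.014,"dz":-0.12,"roll":0},{"jaw":-0.36,"dx":0.006,"dy":-0.014,"dz":-0.2,"roll":0},{"jaw":-0.36,"dx":0.006,"dy":-0.014,"dz":-0.275,"roll":0},{"jaw":-0.36,"dx":0.006,"dy":-0.014,"dz":-0.275,"roll":0},{"jaw":-0.36,"dx":0.006,"dy":-0.014,"dz":-0.275,"roll":0}]'
python3 -m pendant '[{"jaw":-1,"dx":0,"dy":0,"dz":0,"roll":0},{"jaw":-1,"dx":0,"dy":0,"dz":0,"roll":0},{"jaw":-1,"dx":0,"dy":0,"dz":0,"roll":0},{"jaw":-1,"dx":0,"dy":0,"dz":0,"roll":0},{"jaw":-1,"dx":0,"dy":0,"dz":0,"roll":0}]'
python3 - <<'E'
from h import *
s=read_state();print(s["time_s"],s["position"],s["ee_rot"][:,1],s["torque"],s["joint_efforts"][-1])
E
```

```text
time_s: 2.9
position: [0.5831, 0.1005, 0.0563]
ee_rot: [[-0.969, 0.248, -0.001], [0.248, 0.969, -0.0], [0.001, -0.0, -1.0]]
force: [0.3, -0.3, -0.7]
finger_gap: 0.0277
grip_force: 0.0
time_s: 3.4
position: [0.584, 0.1026, 0.0573]
ee_rot: [[-0.969, 0.247, 0.002], [0.247, 0.969, 0.002], [-0.001, 0.002, -1.0]]
force: [1.8, 4.4, -0.1]
finger_gap: 0.0134
grip_force: 29.8
3.4 [0.58398871 0.10256381 0.05732758] [0.24661689 0.96910992 0.00246313] [ 1.1702913  -0.29158814 -0.10060693] 0.07608667714521289
```

```bash
cat > s.py <<'E'
from h import *
s=read_state();R=s["ee_rot"];print("t",s["time_s"],"yaw",round(np.degrees(np.arctan2(R[1,1],R[0,1])),2),"tq",s["torque"].round(3),"F",s["force"].round(1),"j7",round(s["joint_efforts"][-1],3),s["finger_gap"])
E
python3 -m pendant '[{"jaw":-1,"dx":0,"dy":0,"dz":0,"roll":-0.03},{"jaw":-1,"dx":0,"dy":0,"dz":0,"roll":-0.06},{"jaw":-1,"dx":0,"dy":0,"dz":0,"roll":-0.08},{"jaw":-1,"dx":0,"dy":0,"dz":0,"roll":-0.09}]' >/dev/null; python3 s.py
python3 -m pendant '[{"jaw":-1,"dx":0,"dy":0,"dz":0,"roll":-0.01},{"jaw":-1,"dx":0,"dy":0,"dz":0,"roll":-0.02}]'>/dev/null; python3 s.py
python3 -m pendant '[{"jaw":-1,"dx":0,"dy":0,"dz":0,"roll":-0.01},{"jaw":-1,"dx":0,"dy":0,"dz":0,"roll":-0.01}]'>/dev/null; python3 s.py
```

```text
t 3.8 yaw 59.44 tq [ 1.133 -0.372  0.126] F [ 1.1  4.9 -0.5] j7 -0.013 0.013652125211168473
t 4.0 yaw 55.89 tq [ 1.119 -0.287  0.114] F [ 1.3  5.3 -0.4] j7 0.224 0.013613253030825443
t 4.2 yaw 54.1 tq [ 1.188 -0.371 -0.017] F [1.3 5.9 0.4] j7 -0.218 0.013947918085545543
```

```bash

python3 -m pendant '[{"jaw":-1,"dx":0,"dy":0,"dz":0,"roll":-0.015},{"jaw":-1,"dx":0,"dy":0,"dz":0,"roll":-0.03}]'>/dev/null; python3 s.py
python3 -m pendant '[{"jaw":-1,"dx":0,"dy":0,"dz":0,"roll":-0.01}]'>/dev/null; python3 s.py
python3 -m pendant '[{"jaw":-1,"dx":0,"dy":0,"dz":0,"roll":-0.01}]'>/dev/null; python3 s.py
python3 -m pendant '[{"jaw":-1,"dx":0,"dy":0,"dz":0,"roll":-0.004}]'>/dev/null; python3 s.py
```

```text
t 4.4 yaw 48.66 tq [ 1.142 -0.334  0.102] F [ 1.5  6.2 -0.9] j7 0.402 0.013599715907192387
t 4.5 yaw 46.86 tq [ 1.125 -0.367  0.159] F [ 1.5  5.4 -0.7] j7 0.115 0.013549104566763958
t 4.6 yaw 45.09 tq [ 1.113 -0.355  0.112] F [ 1.6  5.7 -1.3] j7 0.216 0.01371988254612511
t 4.7 yaw 44.38 tq [ 1.145 -0.352  0.093] F [ 0.8  5.3 -0.8] j7 -0.093 0.013318973921372386
```

```bash

for i in 1 2 3; do python3 -m pendant '[{"jaw":-1,"dx":0,"dy":0,"dz":0,"roll":-0.0075}]'>/dev/null; python3 s.py; done
```

```text
t 4.8 yaw 43.05 tq [ 1.133 -0.385  0.066] F [ 1.8  5.2 -1.7] j7 0.214 0.013607055980373088
t 4.9 yaw 41.69 tq [ 1.128 -0.362  0.114] F [ 1.5  4.2 -0.9] j7 0.153 0.014052503464541684
t 5.0 yaw 40.33 tq [ 1.217 -0.408  0.109] F [ 1.8  5.7 -1.3] j7 0.143 0.013722473283125173
```

```bash

for i in 1 2; do python3 -m pendant '[{"jaw":-1,"dx":0,"dy":0,"dz":0,"roll":-0.0075}]'>/dev/null; python3 s.py; done
```

```text
t 5.1 yaw 38.99 tq [ 1.137 -0.359  0.164] F [ 1.9  5.2 -0.7] j7 0.116 0.01417274107668309
t 5.2 yaw 37.65 tq [ 1.129 -0.368  0.216] F [ 2.4  5.6 -1.1] j7 0.084 0.013965141907710114
```

```bash

for i in 1 2 3; do python3 -m pendant '[{"jaw":-1,"dx":0,"dy":0,"dz":0,"roll":0}]'>/dev/null; python3 s.py; done
python3 -m pendant '[{"jaw":-1,"dx":0,"dy":0,"dz":0,"roll":-0.005}]'>/dev/null; python3 s.py
```

```text
t 5.3 yaw 37.66 tq [ 1.161 -0.383  0.093] F [2.7 5.9 0.4] j7 -0.252 0.013706832315437241
t 5.4 yaw 37.69 tq [ 1.162 -0.377  0.07 ] F [ 1.4  7.1 -1.1] j7 -0.081 0.013803799656361256
t 5.5 yaw 37.69 tq [ 1.185 -0.412  0.112] F [ 2.9  4.9 -0.4] j7 -0.072 0.013697934687926776
t 5.6 yaw 36.79 tq [ 1.095 -0.401  0.137] F [ 2.8  5.6 -1.3] j7 0.087 0.013391133787195916
```

```bash

for i in 1 2; do python3 -m pendant '[{"jaw":-1,"dx":0,"dy":0,"dz":0,"roll":-0.0075}]'>/dev/null; python3 s.py; done
```

```text
t 5.7 yaw 35.42 tq [ 1.161 -0.401  0.23 ] F [2.3 5.2 0.2] j7 0.086 0.01355252345009243
t 5.8 yaw 34.07 tq [ 1.194 -0.476  0.256] F [ 2.2  6.  -1. ] j7 -0.012 0.013612464099696225
```

```bash

for i in 1 2 3; do python3 -m pendant '[{"jaw":-1,"dx":0,"dy":0,"dz":0,"roll":-0.0015}]'>/dev/null; python3 s.py; done
```

```text
t 5.9 yaw 33.81 tq [ 1.167 -0.462  0.236] F [ 1.3  4.9 -0.4] j7 -0.341 0.013633155339797911
t 6.0 yaw 33.57 tq [ 1.14  -0.382  0.268] F [ 2.1  6.1 -0.8] j7 -0.225 0.014047641654636758
t 6.1 yaw 33.3 tq [ 1.101 -0.406  0.277] F [ 2.   5.3 -0.8] j7 -0.224 0.013723585747513195
```

```bash

for i in 1 2; do python3 -m pendant '[{"jaw":-1,"dx":0,"dy":0,"dz":0,"roll":-0.0015}]'>/dev/null; python3 s.py; done
python3 -m pendant '[{"jaw":-1,"dx":0,"dy":0,"dz":0,"roll":0},{"jaw":-1,"dx":0,"dy":0,"dz":0,"roll":0},{"jaw":-1,"dx":0,"dy":0,"dz":0,"roll":0}]'>/dev/null; python3 s.py
```

```text
t 6.2 yaw 33.04 tq [ 1.127 -0.429  0.264] F [ 1.4  6.5 -1.4] j7 -0.231 0.013604744785317561
t 6.3 yaw 32.77 tq [ 1.107 -0.402  0.278] F [ 3.   4.7 -1. ] j7 -0.239 0.014060317728653678
t 6.6 yaw 32.78 tq [ 1.195 -0.428  0.286] F [ 2.1  4.9 -0.3] j7 -0.271 0.013817526864617732
```

```bash

python3 -m pendant '[{"jaw":-0.6,"dx":0,"dy":0,"dz":0,"roll":0},{"jaw":-0.36,"dx":0,"dy":0,"dz":0,"roll":0},{"jaw":-0.36,"dx":0,"dy":0,"dz":0,"roll":0},{"jaw":-0.36,"dx":0,"dy":0,"dz":0,"roll":0},{"jaw":-0.36,"dx":0,"dy":0,"dz":0.1,"roll":0},{"jaw":-0.36,"dx":0,"dy":0,"dz":0.3,"roll":0},{"jaw":-0.36,"dx":0,"dy":0,"dz":0.5,"roll":0},{"jaw":0,"dx":0,"dy":0,"dz":0.7,"roll":0},{"jaw":0,"dx":0,"dy":0,"dz":0.7,"roll":0}]'
python3 - <<'E'
from h import *
cap("wrist","w3.png")
E
python3 -m pendant '[{"jaw":0,"dx":-0.12,"dy":-0.25,"dz":0,"roll":-0.04},{"jaw":0,"dx":-0.24,"dy":-0.5,"dz":0,"roll":-0.08},{"jaw":0,"dx":-0.36,"dy":-0.7,"dz":0,"roll":-0.12},{"jaw":0,"dx":-0.48,"dy":-0.95,"dz":0,"roll":-0.16},{"jaw":0,"dx":-0.62,"dy":-0.95,"dz":0,"roll":-0.2},{"jaw":0,"dx":-0.62,"dy":-0.95,"dz":0,"roll":-0.24},{"jaw":0,"dx":-0.62,"dy":-0.95,"dz":0,"roll":-0.28}]'
python3 -m pendant '[{"jaw":0,"dx":0,"dy":-0.3,"dz":0,"roll":-0.04},{"jaw":0,"dx":0,"dy":-0.3,"dz":0,"roll":-0.08},{"jaw":0,"dx":0,"dy":-0.3,"dz":0,"roll":-0.12},{"jaw":0,"dx":0,"dy":-0.3,"dz":0,"roll":-0.15},{"jaw":0,"dx":0,"dy":-0.3,"dz":0,"roll":-0.15},{"jaw":0,"dx":0,"dy":-0.3,"dz":0,"roll":-0.15},{"jaw":0,"dx":0,"dy":-0.3,"dz":0,"roll":-0.15}]'
cat > rect.py <<'E'
from h import *
def rect(c,o,ux,uy,z,h,n=400):
    "view from above on plane z; rows up = ux, cols right = -uy"
    T=c["T"];K=c["mtx"];a=(np.arange(n)-n/2)*2*h/n
    U,V=np.meshgrid(-a,-a)
    P=o[None,None]+U[...,None]*uy+V[...,None]*ux;P[...,2]=z
    q=(P-T[:3,3])@T[:3,:3];x,y,w=q[...,0],-q[...,1],-q[...,2]
    r=np.hypot(x,y);t=np.arctan2(r,w)/np.maximum(r,1e-9)
    return cv2.remap(c["pixels"],(K[0,0]*x*t+K[0,2]).astype(np.float32),(K[1,1]*y*t+K[1,2]).astype(np.float32),cv2.INTER_CUBIC)
E
python3 - <<'E'
from rect import *
s=read_state();print(s["time_s"],s["position"],s["ee_rot"][:,1])
c=cap("wrist");R=s["ee_rot"];o=np.array(s["position"])
A=rect(c,o,-R[:,0],R[:,1],.035,.05);B=rect(c,o,-R[:,0],R[:,1],.013,.05)
for I in(A,B):cv2.line(I,(200,0),(200,15),(0,0,255));cv2.line(I,(0,200),(15,200),(0,0,255))
cv2.imwrite("pics/w4.png",np.hstack([A,B]))
E
```

```text
time_s: 7.5
position: [0.5864, 0.1003, 0.202]
ee_rot: [[-0.538, 0.843, 0.009], [0.843, 0.538, 0.003], [-0.003, 0.009, -1.0]]
force: [0.4, 0.1, 0.3]
finger_gap: 0.0401
grip_force: 0.0
time_s: 8.25
position: [0.4571, -0.0901, 0.1955]
ee_rot: [[0.312, 0.95, -0.002], [0.95, -0.312, 0.001], [-0.0, -0.002, -1.0]]
force: [0.7, 1.3, 0.7]
finger_gap: 0.044
grip_force: 0.0
time_s: 8.95
position: [0.4589, -0.1491, 0.1962]
ee_rot: [[0.703, 0.711, -0.001], [0.711, -0.703, -0.0], [-0.001, -0.001, -1.0]]
force: [0.9, 1.0, -0.0]
finger_gap: 0.044
grip_force: 0.0
8.95 [ 0.45887418 -0.14914828  0.19624713] [ 7.11395502e-01 -7.02791642e-01 -5.89227250e-04]
```

View pics/w4.png

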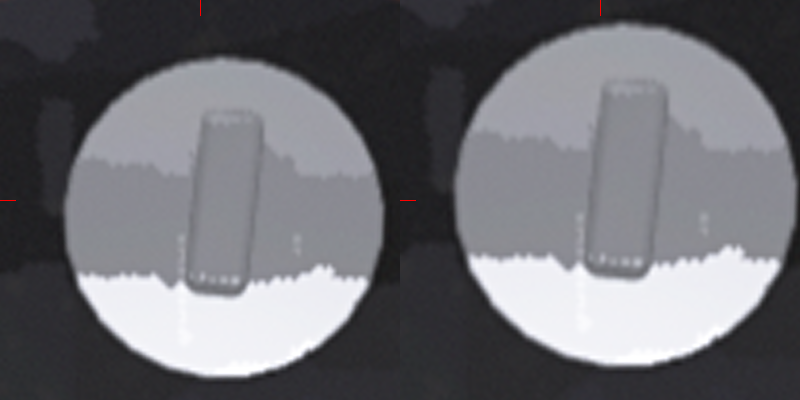

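The cover measures 85.8 mm across in the rectified view. It is offset 6.3 mm to -tool y, and its bar leans 5.4° clockwise. Going down to grasp it.

```bash

python3 -m pendant '[{"jaw":0,"dx":-0.024,"dy":0.02,"dz":-0.2,"roll":-0.03},{"jaw":0,"dx":-0.024,"dy":0.02,"dz":-0.4,"roll":-0.03},{"jaw":0,"dx":-0.024,"dy":0.02,"dz":-0.6,"roll":-0.03},{"jaw":0,"dx":-0.024,"dy":0.02,"dz":-0.7,"roll":-0.03},{"jaw":0,"dx":-0.024,"dy":0.02,"dz":-0.76,"roll":-0.03},{"jaw":0,"dx":-0.024,"dy":0.02,"dz":-0.8,"roll":-0.03},{"jaw":0,"dx":-0.024,"dy":0.02,"dz":-0.8,"roll":-0.03},{"jaw":0,"dx":-0.024,"dy":0.02,"dz":-0.8,"roll":-0.03}]'
python3 -m pendant '[{"jaw":-1,"dx":0,"dy":0,"dz":0,"roll":0},{"jaw":-1,"dx":0,"dy":0,"dz":0,"roll":0},{"jaw":-1,"dx":0,"dy":0,"dz":0,"roll":0},{"jaw":-1,"dx":0,"dy":0,"dz":0,"roll":0},{"jaw":-1,"dx":0,"dy":0,"dz":0,"roll":0},{"jaw":-1,"dx":0,"dy":0,"dz":0,"roll":0}]'
python3 -m pendant '[{"jaw":-1,"dx":0,"dy":0,"dz":0.1,"roll":0},{"jaw":-1,"dx":0,"dy":0,"dz":0.3,"roll":0},{"jaw":-1,"dx":0,"dy":0,"dz":0.5,"roll":0},{"jaw":-1,"dx":0,"dy":0,"dz":0.6,"roll":0},{"jaw":-1,"dx":0,"dy":0,"dz":0.6,"roll":0},{"jaw":-1,"dx":0,"dy":0,"dz":0.6,"roll":0}]'
python3 - <<'E'
from rect import *
s=read_state();c=cap("wrist");R=s["ee_rot"];o=np.array(s["position"])
z=o[2]-.0355+.013
B=rect(c,o,-R[:,0],R[:,1],z,.06)
cv2.line(B,(200,0),(200,15),(0,0,255));cv2.line(B,(0,200),(15,200),(0,0,255))
w=np.load("pics/last_wrist.npy",allow_pickle=True).item()["pixels"]
cv2.imwrite("pics/w5.png",np.hstack([cv2.resize(w,(400,300)),cv2.resize(B,(300,300))]))
E
```

```text
time_s: 9.8
position: [0.4551, -0.1455, 0.0374]
ee_rot: [[0.768, 0.641, 0.001], [0.641, -0.768, -0.0], [0.001, 0.001, -1.0]]
force: [0.2, 0.0, -0.6]
finger_gap: 0.0442
grip_force: 0.0
time_s: 10.4
position: [0.4546, -0.1452, 0.0369]
ee_rot: [[0.768, 0.641, 0.0], [0.641, -0.768, 0.0], [0.001, 0.0, -1.0]]
force: [-0.3, 0.5, 5.6]
finger_gap: 0.0158
grip_force: 30.0
time_s: 11.0
position: [0.4542, -0.1448, 0.1562]
ee_rot: [[0.768, 0.641, 0.0], [0.641, -0.768, 0.001], [0.0, -0.0, -1.0]]
force: [0.3, 0.5, -1.3]
finger_gap: 0.0156
grip_force: 30.0
```

View pics/w5.png

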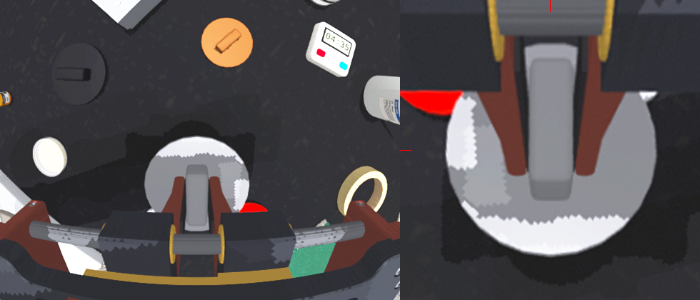

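The cover is held: gap 15.8 mm on the 16 mm bar, disc centred at (551,147) in the right panel, about 1 mm off the TCP. Carrying it to the well.

```bash

python3 -m pendant '[{"jaw":-1,"dx":0.13,"dy":0.2,"dz":0,"roll":0},{"jaw":-1,"dx":0.26,"dy":0.4,"dz":0,"roll":0},{"jaw":-1,"dx":0.39,"dy":0.6,"dz":0,"roll":0},{"jaw":-1,"dx":0.52,"dy":0.8,"dz":0,"roll":0},{"jaw":-1,"dx":0.654,"dy":1,"dz":0,"roll":0},{"jaw":-1,"dx":0.654,"dy":1,"dz":0,"roll":0}]' >/dev/null
python3 -m pendant '[{"jaw":-1,"dx":0,"dy":0.244,"dz":0,"roll":0},{"jaw":-1,"dx":0,"dy":0.244,"dz":-0.15,"roll":0},{"jaw":-1,"dx":0,"dy":0.244,"dz":-0.25,"roll":0},{"jaw":-1,"dx":0,"dy":0.244,"dz":-0.28,"roll":0},{"jaw":-1,"dx":0,"dy":0.244,"dz":-0.28,"roll":0},{"jaw":-1,"dx":0,"dy":0.244,"dz":-0.28,"roll":0}]'
python3 - <<'E'
from rect import *
s=read_state();c=cap("wrist");print(s["position"],s["torque"],c["T"][:3,3])
cv2.imwrite("pics/w6.png",c["pixels"]);d=cap("side");t=cap("top")
q=lambda c,P:(lambda v:(c["mtx"][0,0]*v[0]/-v[2]+c["mtx"][0,2],c["mtx"][1,1]*-v[1]/-v[2]+c["mtx"][1,2]))(c["T"][:3,:3].T@(np.array(P)-c["T"][:3,3]))
u,v=map(int,q(d,(.584,.102,.07)))
I=cv2.resize(d["pixels"][v-45:v+45,u-60:u+60],(400,300),interpolation=cv2.INTER_CUBIC)
W=cv2.resize(c["pixels"][100:310,135:415],(400,300),interpolation=cv2.INTER_CUBIC)
cv2.imwrite("pics/v6.png",np.hstack([I,W]))
E
```

```text
time_s: 12.25
position: [0.5855, 0.1026, 0.1009]
ee_rot: [[0.769, 0.639, 0.0], [0.639, -0.769, -0.0], [-0.0, 0.0, -1.0]]
force: [0.3, 0.6, -1.0]
finger_gap: 0.016
grip_force: 30.0
[0.58551735 0.10257783 0.10092828] [-0.03739545  0.11409142 -0.02159794] [0.64876645 0.15562875 0.24384537]
```

View pics/v6.png

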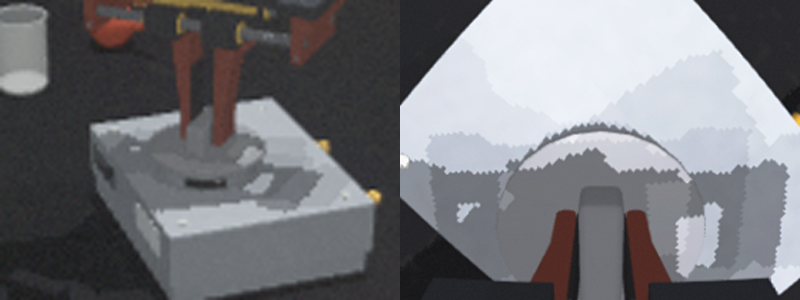

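The side view (left) shows the cover centred just above the well, with a dark gap evenly below its near edge at (205,183). Lowering it while watching the force.

```bash

for i in 1 2 3; do python3 -m pendant '[{"jaw":-1,"dx":0,"dy":0,"dz":-0.01,"roll":0},{"jaw":-1,"dx":0,"dy":0,"dz":-0.01,"roll":0}]' | grep -E "posi|force: \["; done
```

```text
position: [0.5853, 0.1036, 0.0989]
force: [-0.5, -0.3, -0.1]
position: [0.5851, 0.1036, 0.0965]
force: [0.5, -0.1, -1.0]
position: [0.5851, 0.1035, 0.0944]
force: [-0.4, 0.2, -1.7]
```

```bash

for i in 1 2 3; do python3 -m pendant '[{"jaw":-1,"dx":0,"dy":0,"dz":-0.01,"roll":0},{"jaw":-1,"dx":0,"dy":0,"dz":-0.01,"roll":0}]' | grep -E "posi|force: \["; done
```

```text
position: [0.5851, 0.1035, 0.0924]
force: [-0.4, -0.4, -0.3]
position: [0.5851, 0.1035, 0.0904]
force: [-0.4, 0.2, -0.9]
position: [0.5854, 0.1034, 0.089]
force: [-0.6, 0.4, 2.8]
```

Contact is at the home height. Pressing lightly until the force is clear, then releasing.

```bash

for i in 1 2; do python3 -m pendant '[{"jaw":-1,"dx":0,"dy":0,"dz":-0.01,"roll":0},{"jaw":-1,"dx":0,"dy":0,"dz":-0.01,"roll":0},{"jaw":-1,"dx":0,"dy":0,"dz":-0.01,"roll":0}]' | grep -E "posi|force: \["; done
```

```text
position: [0.5854, 0.1035, 0.0889]
force: [-7.8, 0.0, 22.3]
position: [0.5859, 0.1038, 0.0882]
force: [-12.4, 0.4, 34.9]
```

```bash

python3 -m pendant '[{"jaw":-1,"dx":0,"dy":0,"dz":0.015,"roll":0},{"jaw":-0.5,"dx":0,"dy":0,"dz":0.015,"roll":0},{"jaw":0,"dx":0,"dy":0,"dz":0.015,"roll":0},{"jaw":0,"dx":0,"dy":0,"dz":0.015,"roll":0},{"jaw":0,"dx":0,"dy":0,"dz":0.015,"roll":0},{"jaw":0,"dx":0,"dy":0,"dz":0.1,"roll":0},{"jaw":0,"dx":0,"dy":0,"dz":0.3,"roll":0},{"jaw":0,"dx":0,"dy":0,"dz":0.5,"roll":0},{"jaw":0,"dx":0,"dy":0,"dz":0.7,"roll":0},{"jaw":0,"dx":0,"dy":0,"dz":0.7,"roll":0},{"jaw":0,"dx":0,"dy":0,"dz":0.7,"roll":0}]'
python3 - <<'E'
from rect import *
s=read_state();c=cap("wrist");d=cap("side");R=s["ee_rot"];o=np.array(s["position"])
A=rect(c,o,-R[:,0],R[:,1],.065,.06);cv2.line(A,(200,0),(200,15),(0,0,255))
u,v=315,185
I=cv2.resize(d["pixels"][v-45:v+45,u-60:u+60],(400,300),interpolation=cv2.INTER_CUBIC)
cv2.imwrite("pics/v7.png",np.hstack([I,cv2.resize(A,(300,300))]))
E
```

```text
time_s: 15.3
position: [0.5857, 0.1036, 0.2261]
ee_rot: [[0.768, 0.641, 0.002], [0.641, -0.768, 0.001], [0.002, 0.0, -1.0]]
force: [-0.4, -0.3, 0.0]
finger_gap: 0.044
grip_force: 0.0
```

View pics/v7.png

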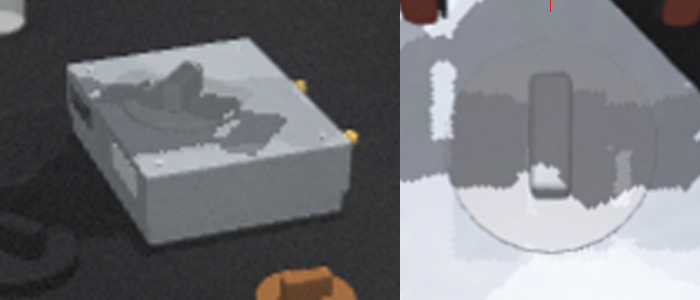

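The cover sits flat: its flange circle is centred at (551,145) in the right panel, with no gap or tilt in the side view. The gripper is clear, so I'm handing in.

```bash
python3 -c "
from bench import *
print(job_done())"
```

```text
the job is handed in; nothing more can be done
None
```

The valve is closed to about 0.2 N m above the drag by the wrist torque reading, the large grey cover is pressed home in the well and released, and the job was handed in at about 15 s; no verdict was returned.

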